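Push the spacer row home and latch it

ROBOT

A 7-joint arm with a two-finger parallel gripper is mounted at the origin on the work surface. World frame = base frame: x ahead of the robot, y to its left, z up, the work surface at z = 0. Lengths are in m, angles in rad, forces in N, time in s.
With the tool pointing down it reaches from about 0.4 to 0.875 m from the base axis. Payload 19.3 kg.
Tool frame: the origin (TCP) lies at the very end of the fingers, on their centre line; the grasp point (between the pads) lies 19 mm behind it; z points along the fingers, y is the line along which they close (so a half turn about z gives the same grasp; the last joint's range is limited). The gripper opens to 85 mm and grips with 20 to 120 N. Pads are 22 mm wide; open, the fingers measure 114 mm over their backs; the gripper's body (76 mm by 85 mm) begins 54 mm behind the grasp point. The pads swing forward as they close: fully open they stand 13 mm farther back than shut.
Start: joints at [-1.408, 0.521, -0.036, 1.599, 0.021, 1.021, -0.113], TCP at [0.144, 0.608, 0.231] pointing down, gripper open.
Joint ranges: [-2.91, 2.91], [-0.3, 2.13], [-1.5, 1.42], [0.17, 2.43], [-1.26, 4.41], [0.16, 1.93], [-2.52, 2.52]. Speed limits (rad/s): [1.89, 1.89, 2.39, 2.39, 3.01, 3.01, 3.01].

INTERFACE

Orientations are given as [roll, pitch, yaw] about the fixed x, y, z axes, in that order (R = Rz(yaw) Ry(pitch) Rx(roll)).
In Python, from workcell import bot gives the robot as it stands.
- The arm moves only by the tool jog_arm, never from a script. Its argument "motion" is a list of rows, each a list of 5 numbers: the shift along the tool's x, y, z scaled (see below), then the turn about the tool's z scaled (see below), then the opening, from 0 (shut) to 1 (fully open). A call has 1 to 12 rows; each row shifts and turns the commanded pose from where the row before left it, along the tool's axes as they then stand; what a row does not reach is not made up. The controller multiplies each number of a shift by 30 mm and each number of a turn by 0.08 rad. A row lasts 1/10 s, in which the tool goes at most 50 mm and 8.59 degrees, less where a joint would pass 70% of its speed; a pose out of reach is approached as far as the arm can. A call with a number of a shift or a turn outside -1 to 1 is refused whole. A call with a gripper value outside its range is refused whole. The fingers move at their own pace and stop on an object; "newtons" is the grip in N (left out, the last holds). Time passes only in rows, so rows that do not move let the fingers close. It gives the time, the measured TCP pose, the force, the opening and the grip force at its end, in the units of the state.
- bot.observe(): the state, without advancing time (a new reading comes with each control period).
- bot.grab_frame(name): name is "side" or "top" or "wrist"; returns a dict with "pixels" (420x560x3 uint8, red, green, blue), "fovy" (degrees; the focal length in pixels is half the picture's height over the tangent of half this angle, whatever the lens; pixels are square), "cx", "cy" (the principal point, pixels), "rvec" (rotation vector, rad) and "tvec" (3), from world to camera coordinates, as OpenCV has them; the wrist camera has in their place "mount" (4x4, takes a point from camera to tool coordinates, whose origin is the TCP and whose axes are the flange's). Camera axes: x right, y down, z forward; pixel columns grow to the right and rows downward; lengths in m; the calibration is good to about 2 mm. A picture is of the moment at which its call begins: read the wrist's pose just before it. There is no depth.
- bot.job_done(): hands the job in; it is judged then, once.
The state is a dict: "clock": time; "qpos": joint angles; "qd": joint speeds; "joint_efforts": joint torques, N m; "position": TCP position; "tool_rot": TCP orientation; "force": force on the tool from outside, world axes, zero at the start; "moment": the same for the moment, N m; "grip_width": finger opening in m; "finger_force": force on a finger pad.
Only numpy, scipy, OpenCV 4.12 (cv2) and the standard library are available. Lean on these libraries where they do the work, as an engineer would, in place of code of your own. Each camera call takes 0.05 s, during which the arm holds its last target. There are 200 camera calls.

TASK

Push the row of four steel spacer blocks along the channel as one touching row until the leading block is right up against the end stop. Then push the swing latch fully closed across the channel behind the row. Do not lift or tip the blocks or pull the row apart, leave the other things on the bench alone, and finish clear of everything.

Things in the scene. Friction and masses are not known exactly. Their poses are not given: they have to be found in the camera images.
- channel: Grey channel fixed to the bench, 340 x 53. Origin: centre of its underside, on the bench; x along it to the end stop, y across, z up. Floor at z = 8; walls 5 thick, inner faces y = +-21.5, tops z = 18. End stop: x = 150 to 170, 44 high; the end at x = -170 is open. A catch post 34 high stands outside the +y wall (x = 18.5 to 26.5, y = 26.5 to 33.5) where the closed latch rests.
- latch_pivot (a point): Fixed pivot of the swing latch, on a lug outside the channel's -y wall, at channel x = 12, y = -44; 24 above the bench (underside of the latch bar).
- latch (a joint): Angle of the swing latch, a steel bar (12 wide, 24 to 32 above the bench, reaching 97 from the pivot) with an upright pin at its free end. 0: beside the channel, pointing to channel -x, open; negative (to -0.6): further out; growing, it swings over the -y wall; 1.571 (limit): fully closed, square across, pointing to +y, 4 behind a row that is home. Stiff: stays where left (0.7 N at the pin).
- latch_pin (a point): Middle of the upright round pin of the latch: 14 diameter, top 64 above the bench, 90 from the pivot; the point is 48 above the bench.
- block1_center (a point): Centre of the leading (next to the end stop) of four like steel spacer blocks, 32 long (along the channel) x 40 wide x 36 high, about 0.2 kg, dark bore mark on top. They stand loose in the channel in a touching row, tops 44 above the bench; x axis along the channel. Row fully home: this centre is at channel x = 134.
- block1: The same block; origin at the centre of its underside (18 below its centre).
- block2_center (a point): Centre of the second of four like steel spacer blocks, 32 long (along the channel) x 40 wide x 36 high, about 0.2 kg, dark bore mark on top. They stand loose in the channel in a touching row, tops 44 above the bench; x axis along the channel. Row fully home: this centre is at channel x = 102.
- block2: The same block; origin at the centre of its underside (18 below its centre).
- block3_center (a point): Centre of the third of four like steel spacer blocks, 32 long (along the channel) x 40 wide x 36 high, about 0.2 kg, dark bore mark on top. They stand loose in the channel in a touching row, tops 44 above the bench; x axis along the channel. Row fully home: this centre is at channel x = 70.
- block3: The same block; origin at the centre of its underside (18 below its centre).
- block4_center (a point): Centre of the rearmost (the one to push on) of four like steel spacer blocks, 32 long (along the channel) x 40 wide x 36 high, about 0.2 kg, dark bore mark on top. They stand loose in the channel in a touching row, tops 44 above the bench; x axis along the channel. Row fully home: this centre is at channel x = 38.
- block4: The same block; origin at the centre of its underside (18 below its centre).
- wheel: Spare grey grinding wheel lying flat, 110 diameter, 22 thick; origin under its centre. A bystander, to be left alone.
- tin: Closed round metal tin with a paper label, standing upright, 60 diameter, 72 high; origin under its centre. A bystander, to be left alone.
- wrench: Steel wrench lying flat, about 160 long; origin about its middle. A bystander, to be left alone.
Mind the look-alikes: they are no part of the job. Leave any green or orange look-alike of the block4 alone.

How it is judged:
On the way, in this order (a step that is already met when the one before it is completed fails the run):
1. the whole row is home against the end stop, still standing in the channel (x of block1_center in the frame of channel above 0.1305 m and x of block2_center in the frame of channel above 0.0985 m and x of block3_center in the frame of channel above 0.0665 m and x of block4_center in the frame of channel above 0.0345 m and y of block1_center in the frame of channel between -0.004 and 0.004 m and z of block1_center in the frame of channel between 0.022 and 0.031 m and y of block2_center in the frame of channel between -0.004 and 0.004 m and z of block2_center in the frame of channel between 0.022 and 0.031 m and y of block3_center in the frame of channel between -0.004 and 0.004 m and z of block3_center in the frame of channel between 0.022 and 0.031 m and y of block4_center in the frame of channel between -0.004 and 0.004 m and z of block4_center in the frame of channel between 0.022 and 0.031 m), for 0.2 s.
2. the latch is closed across the channel (value of joint latch above 1.45 rad), for 0.2 s.
At the end, for the whole second after the job is handed in: All four blocks stand in the channel within 3.5 mm of fully home against the end stop, the latch is within 0.12 rad of fully closed, and all is at rest (all of step 1 and linear speed of each of block1, block2, block3, block4 below 0.02 m/s and value of joint latch above 1.45 rad and velocity of joint latch between -0.1 and 0.1 rad/s); the robot touches nothing.
It fails at once if a spacer block is lifted or tipped (z of any of block1_center, block2_center, block3_center, block4_center in the frame of channel above 0.034 m or angle between any of block1_center, block2_center, block3_center, block4_center's own z axis and vertical above 0.3 rad).
It fails at once if the row is pulled apart: a gap of more than 10 mm opens between neighbouring blocks (distance between block1_center and block2_center above 0.042 m or distance between block2_center and block3_center above 0.042 m or distance between block3_center and block4_center above 0.042 m).
It fails at once if the grinding wheel, tin or wrench is moved more than 20 mm (distance of any of wheel, tin, wrench from where it was at the start of the episode above 0.02 m).
It also fails if it takes over 58 s, if anything falls off the work surface, if the arm or the gripper's body presses on something with over 40 N, if the wrist force passes 120 N, or if a joint passes its speed limit or range.

## Working session

There is one attempt and no reset: what is moved stays moved. The work goes in short steps, Python scripts to look and compute and a tool call to move; the robot and the scene stay as the last step left them, time stands still between calls to the robot, and variables do not carry over. Pictures are saved under pics/ and viewed, at most 10 in all, crops included, and the job is handed in when it is done.

Besides the shell and the picture viewer there is one more tool, called after "Call:" in YAML: its name, and indented under it one key for each argument. jog_arm: Moves the arm, as the interface text tells. Shifts and turns lie within -1 to 1; 1 stands for 30 mm of shift or 0.08 rad of turn. Its arguments: {"type":"object","properties":{"motion":{"type":"array","items":{"type":"array","items":{"type":"number"}}},"newtons":{"type":"number"}},"required":["motion"]}

```bash
mkdir -p pics; cat > h.py <<'E'
import numpy as np, cv2
from workcell import bot
def cam(f):
    F=210/np.tan(np.radians(f["fovy"])/2)
    return F,cv2.Rodrigues(np.array(f["rvec"],float))[0],np.array(f["tvec"],float).ravel()
def ray(f,u,v,z):
    F,R,t=cam(f); d=R.T@np.array([(u-f["cx"])/F,(v-f["cy"])/F,1]); o=-R.T@t
    return o+d*(z-o[2])/d[2]
def proj(f,p):
    F,R,t=cam(f); q=R@np.array(p)+t
    return F*q[0]/q[2]+f["cx"],F*q[1]/q[2]+f["cy"]
def save(n,name):
    f=bot.grab_frame(n); cv2.imwrite(f"pics/{name}.png",f["pixels"][:,:,::-1])
    import pickle; pickle.dump(f,open(f"{name}.pkl","wb")); return f
E
python3 - <<'E'
from h import *
s=bot.observe(); print(s["clock"],s["position"],s["tool_rot"],s["grip_width"])
for n in("top","side"):
    f=save(n,n+"0"); F,R,t=cam(f); print(n,F,-R.T@t)
E
```

```text
0.0 [0.14414888 0.6077844  0.23072016] [-3.14039880e+00  8.09698917e-05  2.90876383e+00] 0.08549924500031196
top 544.3994433358079 [ 0.34949909 -0.01360853  1.08967244]
side 448.46074461451803 [ 0.30952247 -0.45513395  0.56481359]
```

View pics/top0.png

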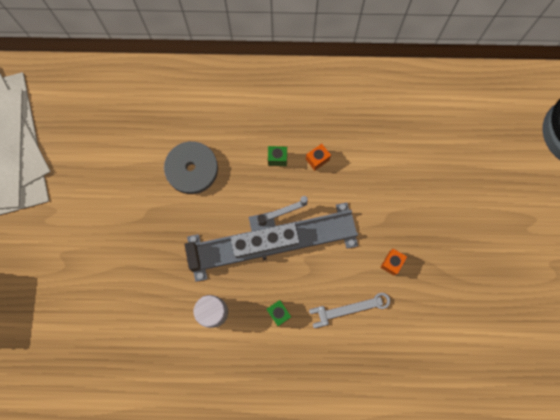

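View pics/side0.png

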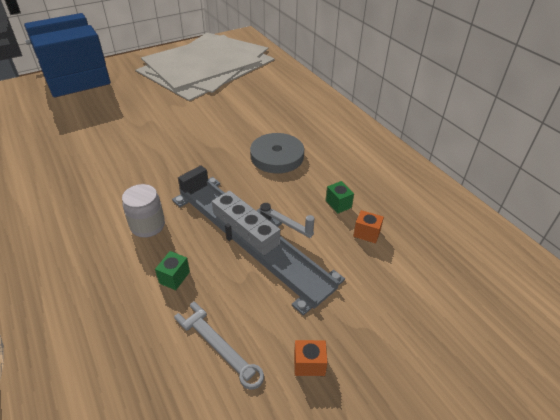

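The top view shows the channel with its dark end stop at about (193,256) and the open end at (352,228). The grey row of bores runs from (240,244), leading, to (288,234), rearmost. The latch pivot is at (262,219) and its pin at (304,202). The green blocks (278,155), (279,313) and orange blocks (318,156), (395,261) are look-alikes outside the channel. The grey four in the channel are the ones meant.

```bash
python3 - <<'E'
from h import *
import pickle
f=pickle.load(open("top0.pkl","rb")); p=f["pixels"]; g=cv2.cvtColor(p,cv2.COLOR_RGB2GRAY)
c=[]
for u,v in((240,244),(257,241),(272,238),(288,234)):
    w=g[v-7:v+8,u-7:u+8].astype(float); m=(w<70); ys,xs=np.nonzero(m); q=ray(f,xs.mean()+u-7,ys.mean()+v-7,.044); c.append(q); print(m.sum(),q.round(4))
c=np.array(c); print(np.linalg.norm(np.diff(c,axis=0),axis=1))
x=c[0]-c[3]; x/=np.linalg.norm(x); print("yaw blocks",np.arctan2(x[1],x[0]))
# channel: open-end corners & stop
for n,u,v,z in(("open",356,212,.018),("open",356,239,.018),("pin",304,201.5,.064),("pivot",262,219,.034),("stop",192,243,.044),("stop",199,268,.044),("post",264.5,257,.034),("tin",209,311,.072),("wheel",191,167,.022)): print(n,ray(f,u,v,z).round(4))
cv2.imwrite("pics/crop0.png",cv2.resize(p[180:290,170:370,::-1],None,fx=4,fy=4,interpolation=cv2.INTER_CUBIC))
E
```

```text
56 [0.5185 0.0689 0.044 ]
56 [0.5264 0.038  0.044 ]
55 [0.5336 0.0065 0.044 ]
55 [ 0.5412 -0.0245  0.044 ]
[0.03187205 0.03227736 0.03190283]
yaw blocks 1.8089795456427178
open [ 0.5927 -0.1604  0.018 ]
open [ 0.5375 -0.1596  0.018 ]
pin [ 0.6014 -0.0535  0.064 ]
pivot [0.5716 0.0282 0.034 ]
stop [0.5195 0.1627 0.044 ]
stop [0.4711 0.1467 0.044 ]
post [0.496  0.0215 0.034 ]
tin [0.389 0.12  0.072]
wheel [0.6805 0.1769 0.022 ]
```

View pics/crop0.png

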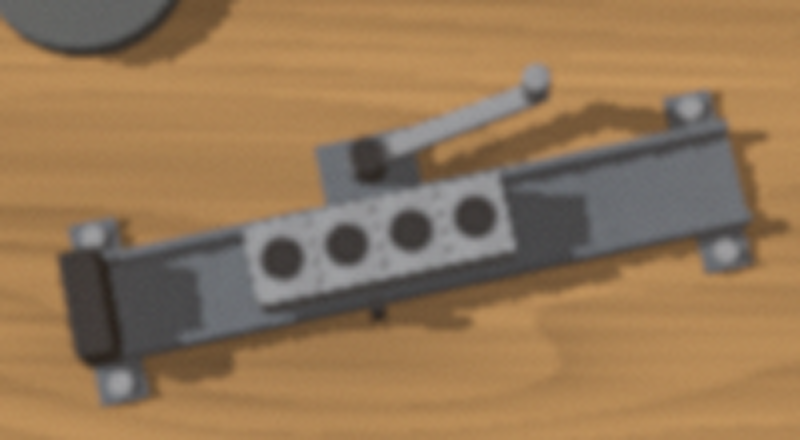

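The crop shows the stop's top face, with its inner edge running from about (102,247) to (120,355). The channel's open-end corners are at (725,122) and (750,215), and the four grey blocks touch each other. The latch is slightly outside open, with its pin top at (537,77). Next I fit the channel frame.

```bash
cat >> h.py <<'E'
def cr(f,u,v,z): return ray(f,170+u/4-.375,180+v/4-.375,z)
YAW=1.815
E
python3 - <<'E'
from h import *
import pickle
f=pickle.load(open("top0.pkl","rb"))
o1,o2=cr(f,725,122,.018),cr(f,750,215,.018); s1,s2=cr(f,102,247,.044),cr(f,120,355,.044)
O=(o1+o2)/2; S=(s1+s2)/2
print("widths 53:",np.linalg.norm(o1-o2),np.linalg.norm(s1-s2),"len 320:",np.linalg.norm((S-O)[:2]),"yaw",np.arctan2(*(S-O)[1::-1]),np.arctan2(*(o1-o2)[1::-1])+np.pi/2)
B1=np.array([.5185,.0689]);B4=np.array([.5412,-.0245])
y=np.arctan2(*(S-O)[1::-1]); 
y=.5*(y+1.809); R=np.array([[np.cos(y),-np.sin(y)],[np.sin(y),np.cos(y)]])
C0=(B1+B4)/2; ex=R[:,0]
print("yaw used",y,"block1 x from stop",150-1e3*ex@(S[:2]-B1)," from open",-170+1e3*ex@(B1-O[:2]))
xs=(.150-ex@(S[:2]-B1)+-.170+ex@(B1-O[:2]))/2
org=B1-ex*xs-R[:,1]*(R[:,1]@(B1-C0)); print("origin",org)
for n,p in(("S",S),("O",O),("B1",B1),("B4",B4),("pin",cr(f,537,77,.064)),("piv",cr(f,370,145,.04)),("post",cr(f,378,313,.034))): print(n,(1e3*R.T@(p[:2]-org)).round(1))
h=np.load
E
```

```text
widths 53: 0.04896243380227338 0.05363966269857525 len 320: 0.3164415654671943 yaw 1.813438296891056 1.8176028628003993
yaw used 1.811219148445528 block1 x from stop 64.94161707668691  from open 61.38240336699789
origin [0.53344614 0.00753175]
S [148.2   1.6]
O [-168.2    0.9]
B1 [63.2 -0.1]
B4 [-33.    0.1]
pin [-76.5 -56.6]
piv [  9.5 -46.8]
post [23.5 34.6]
```

Call:
jog_arm:
  motion:
    - [-1,-1,0,0,0]
    - [-1,-1,0,0,0]
    - [-1,-1,0,0,0]
    - [-1,-1,0,0,0]
    - [-1,-1,0,0,0]
    - [-1,-1,0,0,0]
    - [-1,-1,0,0,0]
    - [-1,-1,0,0,0]
    - [-1,-1,0,0,0]
    - [-1,-1,0,0,0]
    - [-1,-1,0,0,0]
    - [-1,-1,0,0,0]

```text
clock: 1.3
position: [0.412, 0.1732, 0.2313]
tool_rot: [3.142, 0.0, 2.909]
force: [0.5, 0.8, 0.6]
grip_width: 0.0003
finger_force: 0.0
```

Call:
jog_arm:
  motion:
    - [-1,-1,0,0,0]
    - [-1,-1,0,0,0]
    - [-1,-1,0,0,0]
    - [-1,-1,0,0,0]
    - [-1,-1,0,0,0]
    - [-0.7,-1,0,0,0]
    - [0,0,0,1,0]
    - [0,0,0,1,0]
    - [0,0,0,1,0]
    - [0,0,0,1,0]
    - [0,0,0,1,0]
    - [0,0,0,1,0]

```text
clock: 2.5
position: [0.5361, -0.0398, 0.2311]
tool_rot: [-3.141, -0.0, 2.425]
force: [-0.3, 0.5, 0.3]
grip_width: 0.0001
finger_force: 0.0
```

Call:
jog_arm:
  motion:
    - [0,0,0,1,0]
    - [0,0,0,1,0]
    - [0,0,0,1,0]
    - [0,0,0,1,0]
    - [0,0,0,1,0]
    - [0,0,0,1,0]
    - [0,0,0,1,0]
    - [0,0,0,0.72,0]
    - [0,0,0,0,0]

```text
clock: 3.4
position: [0.5361, -0.0397, 0.2311]
tool_rot: [-3.141, 0.0, 1.81]
force: [0.1, -0.9, -0.0]
grip_width: 0.0001
finger_force: 0.0
```

```bash
cat >> h.py <<'E'
YAW=1.811; ORG=np.array([.5334,.0075]); RC=np.array([[np.cos(YAW),-np.sin(YAW)],[np.sin(YAW),np.cos(YAW)]])
def chan(p): return (1e3*RC.T@(np.array(p)[:2]-ORG)).round(1)
def st():
    s=bot.observe(); print("t",round(s["clock"],2),"chan",chan(s["position"]),"z",s["position"][2].round(4),"rot",np.round(s["tool_rot"],4),"F",np.round(s["force"],2),"Fch",(RC.T@np.array(s["force"])[:2]).round(2),"w",round(s["grip_width"],4))
    return s
E
python3 -c "
from h import *
st();save('wrist','w1')"
```

```text
t 3.4 chan [-46.5   8.6] z 0.2311 rot [-3.1410e+00  1.0000e-04  1.8103e+00] F [ 0.06 -0.95 -0.03] Fch [-0.93  0.17] w 0.0001
```

View pics/w1.png

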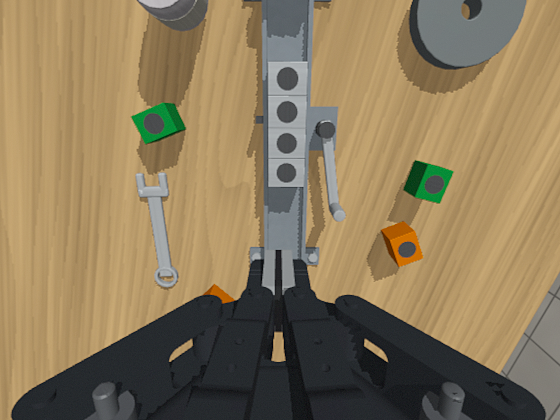

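The wrist view shows the row's grey bores from (287,78) to (286,172), the channel walls vertical at columns ~263 to 307, the pin top at (338,214) and the pivot at (325,129). I refine the row and pin from this view.

```bash
cat >> h.py <<'E'
def wray(f,s,u,v,z):
    from scipy.spatial.transform import Rotation as Ro
    F=210/np.tan(np.radians(f["fovy"])/2); M=np.array(f["mount"]); Rt=Ro.from_euler("xyz",s["tool_rot"]).as_matrix()
    d=Rt@M[:3,:3]@np.array([(u-f["cx"])/F,(v-f["cy"])/F,1]); o=Rt@M[:3,3]+s["position"]
    return o+d*(z-o[2])/d[2]
E
python3 - <<'E'
from h import *
import pickle
f=pickle.load(open("w1.pkl","rb")); s=bot.observe(); g=cv2.cvtColor(f["pixels"],cv2.COLOR_RGB2GRAY)
for u,v in((287,78),(287,111),(286,143),(286,172)):
    m=g[v-11:v+12,u-13:u+14]<100; ys,xs=np.nonzero(m); print(m.sum(),chan(wray(f,s,xs.mean()+u-13,ys.mean()+v-11,.044)))
print("pin",chan(wray(f,s,338,214,.064)),"piv",chan(wray(f,s,325,129,.036)))
print("rear edge",[chan(wray(f,s,u,187,.044)) for u in(268,303)])
print(g[225,255:320])
for u in(262,307): print("wall",u,chan(wray(f,s,u,225,.018)))
E
```

```text
371 [62.9  0.3]
332 [31.   0.3]
299 [-1.   0.4]
279 [-33.1   0.4]
pin [-74.6 -55.8] piv [ 13.  -41.6]
rear edge [array([-49.7,  20.4]), array([-49.6, -18.8])]
[164 163 165 150 116 105 110 117 119 128 132 133 117 115 133 132 133 134
 134 134 131 131 133 132 133 134 132 132 130 131 131 131 132 132 130 130
 131 129 130 131 131 132 134 114  87  91  79 113 136 129 132 156 168 164
 162 161 161 161 169 148 113 116 117 114 115]
wall 262 [-105.1   29.2]
wall 307 [-105.   -27.4]
```

Call:
jog_arm:
  motion:
    - [-1,0.27,0,0,0]
    - [-0.65,0,0,0,0]
    - [0,0,1,0,0]
    - [0,0,1,0,0]
    - [0,0,1,0,0]
    - [0,0,1,0,0]
    - [0,0,1,0,0]
    - [0,0,1,0,0]
    - [0,0,0.5,0,0]
    - [0,0,0.5,0,0]
    - [0,0,0,0,0]

```text
clock: 4.55
position: [0.5554, -0.086, 0.0202]
tool_rot: [-3.14, -0.001, 1.812]
force: [-0.6, 0.2, -0.8]
grip_width: 0.0
finger_force: 0.0
```

```bash
python3 -c "
from h import *
st()"
```

```text
t 4.55 chan [-96.    0.9] z 0.0202 rot [-3.1401e+00 -6.0000e-04  1.8117e+00] F [-0.57  0.18 -0.83] Fch [0.31 0.51] w 0.0
```

Call:
jog_arm:
  motion:
    - [0.6,0,0,0,0]
    - [0.3,0,0,0,0]
    - [0.15,0,0,0,0]
    - [0.15,0,0,0,0]
    - [0.15,0,0,0,0]
    - [0.15,0,0,0,0]
    - [0.15,0,0,0,0]
    - [0.15,0,0,0,0]
    - [0.15,0,0,0,0]
    - [0.15,0,0,0,0]

```text
clock: 5.55
position: [0.5417, -0.0261, 0.0219]
tool_rot: [3.14, 0.002, 1.81]
force: [1.7, -6.5, 5.1]
grip_width: -0.0003
finger_force: 3.4
```

```bash
python3 -c "
from h import *
st()"
```

```text
t 5.55 chan [-34.6  -0.1] z 0.0219 rot [3.1400e+00 1.9000e-03 1.8099e+00] F [ 1.71 -6.48  5.09] Fch [-6.7  -0.12] w -0.0003
```

Call:
jog_arm:
  motion:
    - [0.15,0,0,0,0]
    - [0.15,0,0,0,0]
    - [0.15,0,0,0,0]
    - [0.15,0,0,0,0]
    - [0.15,0,0,0,0]
    - [0.15,0,0,0,0]
    - [0.15,0,0,0,0]
    - [0.15,0,0,0,0]
    - [0,0,0,0,0]

```text
clock: 6.45
position: [0.5329, 0.0098, 0.0217]
tool_rot: [3.14, 0.001, 1.811]
force: [0.4, -2.5, 1.2]
grip_width: 0.0002
finger_force: 1.3
```

```bash
python3 -c "
from h import *
st()"
```

```text
t 6.45 chan [ 2.3 -0.1] z 0.0217 rot [3.1405e+00 9.0000e-04 1.8108e+00] F [ 0.4  -2.46  1.21] Fch [-2.48  0.2 ] w 0.0002
```

Call:
jog_arm:
  motion:
    - [0.1,0,0,0,0]
    - [0.1,0,0,0,0]
    - [0,0,0,0,0]

```text
clock: 6.75
position: [0.5314, 0.0155, 0.0217]
tool_rot: [3.141, 0.001, 1.811]
force: [2.2, -3.4, 4.1]
grip_width: 0.0003
finger_force: 1.9
```

Call:
jog_arm:
  motion:
    - [0.06,0,0,0,0]
    - [0,0,0,0,0]

```text
clock: 6.95
position: [0.5309, 0.0171, 0.0216]
tool_rot: [3.141, 0.001, 1.81]
force: [1.7, -4.1, 3.4]
grip_width: 0.0
finger_force: 2.4
```

Call:
jog_arm:
  motion:
    - [0.06,0,0,0,0]
    - [0,0,0,0,0]

```text
clock: 7.15
position: [0.5306, 0.0183, 0.0216]
tool_rot: [3.141, 0.001, 1.81]
force: [2.0, -7.0, 3.8]
grip_width: -0.0003
finger_force: 3.6
```

```bash
python3 -c "
from h import *
st()"
```

```text
t 7.15 chan [11.2  0.2] z 0.0216 rot [3.1408e+00 1.4000e-03 1.8101e+00] F [ 2.   -6.97  3.84] Fch [-7.25 -0.29] w -0.0003
```

Call:
jog_arm:
  motion:
    - [0.06,0,0,0,0]
    - [0,0,0,0,0]

```text
clock: 7.35
position: [0.5305, 0.0184, 0.0217]
tool_rot: [3.14, 0.003, 1.809]
force: [3.9, -16.3, 1.8]
grip_width: 0.0
finger_force: 8.5
```

Call:
jog_arm:
  motion:
    - [0.06,0,0,0,0]
    - [0,0,0,0,0]

```text
clock: 7.55
position: [0.5304, 0.0185, 0.0217]
tool_rot: [3.14, 0.005, 1.807]
force: [5.7, -26.0, -0.1]
grip_width: -0.0
finger_force: 13.3
```

```bash
python3 -c "
from h import *
st()"
```

```text
t 7.55 chan [11.4  0.3] z 0.0217 rot [3.1398 0.0054 1.8073] F [  5.71 -26.04  -0.15] Fch [-26.65   0.65] w -0.0
```

Call:
jog_arm:
  motion:
    - [-0.3,0,0,0,0]
    - [-1,0,0,0,0]
    - [-0.7,0,0,0,0]
    - [0,0,-1,0,0]
    - [0,0,-1,0,0]
    - [0,0,-1,0,0]
    - [0,0,-0.5,0,0]
    - [-0.3,1,0,0,0]
    - [-0.3,1,0,0,0]
    - [-0.3,1,0,0,0]
    - [0,0,0,-1,0]
    - [0,0,0,-0.6,0]

```text
clock: 8.75
position: [0.6375, -0.0401, 0.1257]
tool_rot: [-3.141, -0.0, 1.942]
force: [-1.8, -0.6, -0.9]
grip_width: -0.0003
finger_force: 0.0
```

```bash
python3 -c "
from h import *
s=st(); print(np.round(s['qpos'],2)); save('wrist','w2'); save('top','t2')
import cv2
a=cv2.imread('pics/t2.png')[180:290,170:370]; cv2.imwrite('pics/t2c.png',cv2.resize(a,None,fx=4,fy=4,interpolation=cv2.INTER_CUBIC))"
```

```text
t 8.75 chan [-71.  -89.8] z 0.1257 rot [-3.1407e+00 -4.0000e-04  1.9424e+00] F [-1.81 -0.63 -0.9 ] Fch [-0.18  1.9 ] w -0.0003
[-0.29  0.71  0.41  1.66 -0.35  0.85  0.64]
```

View pics/w2.png

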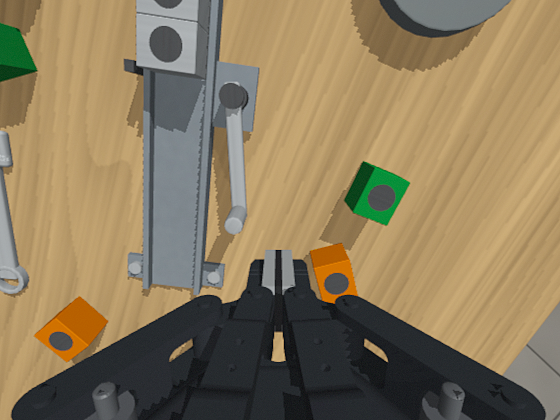

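The wrist view shows the row moved up, with block 4's bore at (166,44), the pin top at (235,218) and the orange look-alike near the fingers with corners at (310,252) and (345,243). I check row position and clearances in numbers.

```bash
python3 -c "
from h import *
import pickle
f=pickle.load(open('w2.pkl','rb')); s=bot.observe()
print('b4',chan(wray(f,s,166,44,.044)),'want 38; pin',chan(wray(f,s,235,217,.064)))
print('orange',[chan(wray(f,s,u,v,z)) for u,v,z in((310,252,.036),(345,243,.036),(318,275,.036),(310,252,0),(345,243,0))])
t=pickle.load(open('t2.pkl','rb'));print('expect top px',[np.round(proj(t,[*(ORG+RC@[x,.0003]),.044]),1) for x in(.134,.102,.07,.038)])"
```

```text
b4 [38.6  0.5] want 38; pin [-69.7 -57.7]
orange [array([-103.1, -120.3]), array([ -91.1, -148.1]), array([-123.8, -130.7]), array([-119.9, -126.7]), array([-106. , -158.8])]
expect top px [array([204.5, 252.6]), array([220.7, 248.9]), array([236.8, 245.3]), array([252.9, 241.7])]
```

View pics/t2c.png

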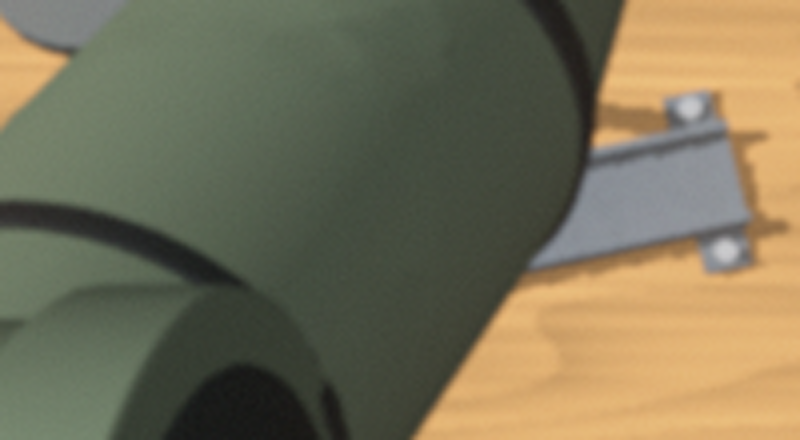

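The arm hides the scene in the top view. The wrist view puts block 4 at x = 38.6, so the row is home. Next I lower behind the pin and swing the latch about its pivot.

Call:
jog_arm:
  motion:
    - [0,0,1,0,0]
    - [0,0,1,0,0]
    - [0,0,0.7,0,0]
    - [0,-0.2,0,0,0]
    - [0,-0.2,0,0,0]
    - [-0.06,-0.24,0,1,0]
    - [-0.06,-0.24,0,1,0]
    - [-0.06,-0.24,0,1,0]
    - [-0.06,-0.24,0,1,0]

```text
clock: 9.75
position: [0.6004, -0.0587, 0.0472]
tool_rot: [3.139, -0.0, 1.615]
force: [0.6, 1.0, -0.1]
grip_width: 0.0
finger_force: 0.4
```

```bash
cat >> h.py <<'E'
def rel():
    s=st(); th=YAW-s["tool_rot"][2]; er=np.array([-np.cos(th),np.sin(th)]); et=np.array([np.sin(th),np.cos(th)])
    d=chan(s["position"])-[12,-44]; print("theta tool",th.round(3),"radial",(d@er).round(1),"tang",(d@et).round(1))
E
python3 -c "
from h import *
rel()"
```

```text
t 9.75 chan [-80.3 -49.3] z 0.0472 rot [ 3.1391e+00 -3.0000e-04  1.6149e+00] F [ 0.61  0.98 -0.08] Fch [ 0.81 -0.82] w 0.0
theta tool 0.196 radial 89.5 tang -23.2
```

Call:
jog_arm:
  motion:
    - [-0.06,-0.24,0,1,0]
    - [-0.06,-0.24,0,1,0]
    - [-0.06,-0.24,0,1,0]
    - [-0.06,-0.24,0,1,0]
    - [-0.06,-0.24,0,1,0]
    - [-0.06,-0.24,0,1,0]
    - [0,0,0,0,0]

```text
clock: 10.45
position: [0.5559, -0.0624, 0.0468]
tool_rot: [3.141, -0.001, 1.137]
force: [1.1, 0.1, 0.8]
grip_width: -0.0002
finger_force: 0.0
```

```bash
python3 -c "
from h import *
rel()"
```

```text
t 10.45 chan [-73.3  -5.2] z 0.0468 rot [ 3.1406e+00 -1.1000e-03  1.1369e+00] F [1.08 0.14 0.77] Fch [-0.12 -1.08] w -0.0002
theta tool 0.674 radial 90.9 tang -22.9
```

Call:
jog_arm:
  motion:
    - [-0.05,-0.24,0,1,0]
    - [-0.05,-0.24,0,1,0]
    - [-0.05,-0.24,0,1,0]
    - [-0.05,-0.24,0,1,0]
    - [-0.05,-0.24,0,1,0]
    - [-0.05,-0.24,0,1,0]
    - [-0.05,-0.24,0,1,0]
    - [-0.05,-0.24,0,1,0]
    - [-0.05,-0.24,0,1,0]
    - [0,0,0,0,0]

```text
clock: 11.45
position: [0.5009, -0.0281, 0.0459]
tool_rot: [-3.141, -0.001, 0.42]
force: [-0.3, 0.3, -0.3]
grip_width: -0.0001
finger_force: 0.0
```

```bash
python3 -c "
from h import *
rel()"
```

```text
t 11.45 chan [-26.9  40. ] z 0.0459 rot [-3.1411e+00 -9.0000e-04  4.2040e-01] F [-0.32  0.31 -0.28] Fch [0.37 0.24] w -0.0001
theta tool 1.391 radial 89.6 tang -23.2
```

Call:
jog_arm:
  motion:
    - [-0.05,-0.24,0,1,0]
    - [-0.05,-0.24,0,1,0]
    - [0,-0.1,0,0.2,0]
    - [0,0,0,0,0]

```text
clock: 11.85
position: [0.4923, -0.0135, 0.0456]
tool_rot: [-3.141, -0.001, 0.247]
force: [-0.1, -0.5, 0.2]
grip_width: -0.0
finger_force: 0.0
```

Call:
jog_arm:
  motion:
    - [0,-0.08,0,0,0]
    - [0,0,0,0,0]

```text
clock: 12.05
position: [0.4916, -0.0114, 0.0454]
tool_rot: [-3.142, -0.0, 0.245]
force: [0.3, 0.3, 0.6]
grip_width: -0.0001
finger_force: 0.1
```

```bash
python3 -c "
from h import *
rel()"
```

```text
t 12.05 chan [-8.4 45.1] z 0.0454 rot [-3.1415e+00 -4.0000e-04  2.4500e-01] F [0.35 0.31 0.65] Fch [ 0.22 -0.41] w -0.0001
theta tool 1.566 radial 89.2 tang -20.0
```

Contact is still light, so I push on until it stops against the limit.

Call:
jog_arm:
  motion:
    - [0,-0.06,0,0,0]
    - [0,0,0,0,0]

```text
clock: 12.25
position: [0.4914, -0.0108, 0.0455]
tool_rot: [3.14, -0.001, 0.243]
force: [1.5, -6.5, -1.2]
grip_width: 0.0003
finger_force: 3.5
```

Call:
jog_arm:
  motion:
    - [0,-0.06,0,0,0]
    - [0,0,0,0,0]

```text
clock: 12.45
position: [0.4913, -0.0104, 0.0456]
tool_rot: [3.137, -0.001, 0.242]
force: [4.1, -15.0, -3.6]
grip_width: 0.0001
finger_force: 7.7
```

Call:
jog_arm:
  motion:
    - [0,-0.06,0,0,0]
    - [0,0,0,0,0]

```text
clock: 12.65
position: [0.4913, -0.01, 0.0457]
tool_rot: [3.135, -0.002, 0.241]
force: [6.1, -22.7, -6.6]
grip_width: 0.0
finger_force: 11.9
```

```bash
python3 -c "
from h import *
rel()"
```

```text
t 12.65 chan [-7.  45.1] z 0.0457 rot [ 3.1348e+00 -1.9000e-03  2.4100e-01] F [  6.11 -22.67  -6.61] Fch [-23.47  -0.54] w 0.0
theta tool 1.57 radial 89.1 tang -18.9
```

Call:
jog_arm:
  motion:
    - [0,0.3,0,0,0]
    - [0,1,0,0,0]
    - [0,0.5,0,0,0]
    - [0,0,-1,0,0]
    - [0,0,-1,0,0]
    - [0,0,-1,0,0]
    - [0,0,-1,0,0]
    - [0,0,-1,0,0]
    - [0,1,-1,0,0]
    - [0,1,-1,0,0]
    - [0,1,0,0,0]
    - [0,0,0,0,0]

```text
clock: 13.85
position: [0.5249, -0.1496, 0.2563]
tool_rot: [3.14, -0.002, 0.24]
force: [-1.1, 1.0, 0.5]
grip_width: 0.0002
finger_force: 0.0
```

```bash
python3 -c "
from h import *
st(); save('side','s3')
a=cv2.imread('pics/s3.png')[140:320,100:380]; cv2.imwrite('pics/s3c.png',cv2.resize(a,None,fx=2.8,fy=2.8,interpolation=cv2.INTER_CUBIC))"
```

```text
t 13.85 chan [-150.5   45.6] z 0.2563 rot [ 3.1399e+00 -1.5000e-03  2.4020e-01] F [-1.09  1.01  0.49] Fch [1.24 0.82] w 0.0002
```

View pics/s3c.png

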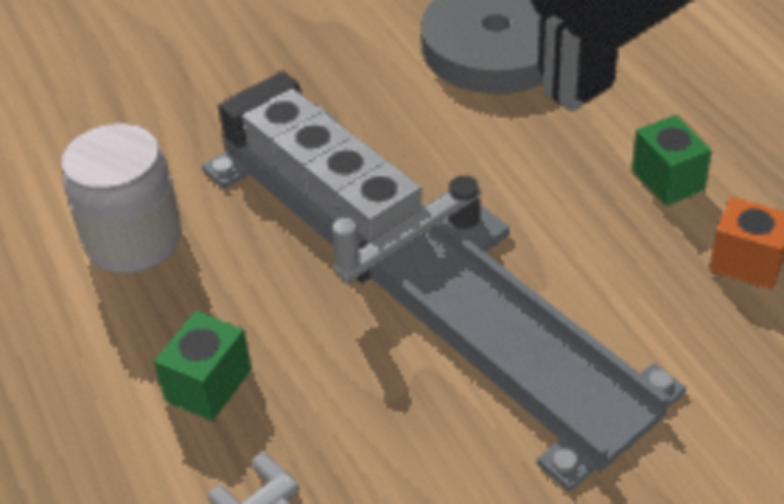

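The side view shows the four blocks touching and against the stop, with bores from (282,112) to (379,188). The latch bar lies across the channel onto the post, pin at (344,240), and the fingers are clear above.

```bash
python3 -c "
from workcell import bot
print(bot.job_done())"
```

```text
the job is handed in; nothing more can be done
None
```

The row of four blocks is home against the end stop, the latch is closed behind it, the arm is clear, and the job was handed in at about 14 s; no verdict came back.

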